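# Load three tape rolls on the spring-braked tape hanger

### The arm

A 6-joint arm with a two-finger parallel gripper is mounted at the origin on a cart in front of the work surface, level with it; the furniture and walls round the work are solid. World frame = base frame: x ahead of the robot, y to its left, z up, the work surface at z = 0. Lengths are in m, angles in rad, forces in N, time in s.
With the tool pointing down it reaches from about 0.225 to 0.875 m from the base axis. Payload 3.4 kg.
Tool frame: the origin (TCP) lies between the finger pads; the fingertips stand 8 mm ahead of it and the grasp point (between the pads) lies 11 mm behind it; z points along the fingers, y is the line along which they close (so a half turn about z gives the same grasp; the last joint's range is limited). The gripper opens to 85 mm and grips with 20 to 120 N. Pads are 22 mm wide; open, the fingers measure 114 mm over their backs; the gripper's body (76 mm by 85 mm) begins 54 mm behind the grasp point. The pads swing forward as they close: fully open they stand 13 mm farther back than shut.
Start: joints at [-1.273, 0.276, 1.505, -0, 1.361, -0.121], TCP at [0.234, -0.525, 0.204] pointing down, gripper open.
Joint ranges: [-2.89, 2.89], [-0.75, 2.08], [0.22, 2.7], [-1.18, 4.32], [0.11, 2.71], [-2.7, 2.7]. Speed limits (rad/s): [2.57, 2.57, 3.14, 3.14, 3.14, 3.14].

### API

Orientations are given as a rotation vector (axis times angle).
In Python, from rig import r gives the robot as it stands.
- The arm moves only by the tool apply_moves, never from a script. Its argument "motion" is a list that holds one entry, the list of rows, each a list of 7 numbers: the shift along the world's x, y, z in mm, then the turn, a rotation vector about the world's x, y, z in rad, then the finger opening in mm, from 0 to 85.4. In form: [[[x, y, z, ax, ay, az, claw], ...]]. A call has 1 to 5 rows; each row shifts and turns the commanded pose from where the row before left it; what a row does not reach is not made up. A row lasts 1/8 s, in which the tool goes at most 62.5 mm and 10.7 degrees, less where a joint would pass 70% of its speed; a pose out of reach is approached as far as the arm can. A call with a gripper value outside its range is refused whole. The fingers move at their own pace and stop on an object; "force" is the grip in N (left out, the last holds). Time passes only in rows, so rows that do not move let the fingers close. It gives the time, the measured TCP pose, the force, the opening and the grip force at its end, in the units of the state.
- r.get_obs(): the state, without advancing time (a new reading comes with each control period).
- r.snapshot(name): name is "side" or "top"; returns the picture (384x512x3 uint8, red, green, blue); there is no depth.
- r.get_calibration(name): a dict with "K" (3x3 intrinsics, pixels), "eye" and "orientation" of the camera in the world. Camera axes: x right, y down, z forward; pixel columns grow to the right and rows downward; lengths in m; the calibration is good to about 2 mm. A picture is of the moment at which its call begins. get_calibration takes no time and is no camera call.
- r.job_done(): hands the job in; it is judged then, once.
The state is a dict: "time": time; "joint_pos": joint angles; "qd": joint speeds; "joint_torque": joint torques, N m; "ee_pos": TCP position; "tool_rot": TCP orientation; "force": force on the tool from outside, world axes, zero at the start; "ft_torque": the same for the moment, N m; "width": opening from 0.0 (shut) to 1.0 (fully open); "grasp_force": force on a finger pad.
Only numpy, scipy, OpenCV 4.12 (cv2) and the standard library are available. Lean on these libraries where they do the work, as an engineer would, in place of code of your own. Each camera call takes 0.05 s, during which the arm holds its last target. There are 200 camera calls.

### The job

Hang the three tape rolls on the tape hanger's bar: blue first at the back by the sprung disc, then black, then the small amber one in front, so that each roll's edge stays in reach. The pack is wider than the free room, so press it back gently against the spring with the amber roll and lower that roll behind the upturned lip until all hang flush on the bar. Do not force the hanger or move the bottle, board and screw dish.

Things in the scene. Friction and masses are not known exactly. Their poses are not given: they have to be found in the camera images.
- hanger: Fixed tape hanger: dark steel foot 145x96 mm, post, clamp block (x 44 to 76 mm, top at z 137 mm, thumb screw at -y), round steel bar 20 mm thick. Origin on the desk under the bar; x points back along the bar, so the bar's free end points to -x, about toward the robot. Bar axis level at y = 0, z = 120 mm. More than 16 N between the hanger and anything would bend it.
- bar_axis (a point): Point of the hanger on its bar's axis (hanger x = 0, y = 0, z = 120 mm). At the bar's front end a tongue 12 mm wide, 5 mm thick, stands 6 mm above the bar's top (z = 136 mm): the lip. Its rear face is at x = -32 mm, its front and the bar's tip at -37 mm, plus the shift. Shift: bar, lip and disc sit clamped together up to 14 mm farther back (+) or forward (-) each time.
- clamp (a point): Middle of the clamp block, on the bar's axis (hanger x = 60 mm). The shift of the bar is not reported: feel or see it. On the bar sits a sprung brake disc 48 mm across, front face at x = 10 mm plus the shift: 42 mm from the lip, while the pack is 46 mm. It yields from 2.5 N, 0.5 N more per mm, and stops hard after 6.5 mm (2.5 mm to spare). The clamp holds 90 N.
- blue_roll: Roll of blue masking tape, 66 mm across, 19 mm wide, bore 38 mm, about 70 g. Origin at its centre, x along its level axis as its cradle's. Grip from above across the diameter (closing along its level y) at centre height. Hung, its centre is 9 mm below the bar's axis; held 3 mm above the axis, its bore clears lip and bar by 6 mm.
- black_roll: Roll of black tape, 60 mm outer diameter, 15 mm wide, bore 38 mm, about 60 g; otherwise like the blue roll. Fingers wider than the roll must be set toward its front (-x) so that they do not strike the bigger roll behind it.
- amber_roll: Roll of amber tape, 54 mm outer diameter, 12 mm wide, bore 38 mm, about 40 g; otherwise like the black roll.
- blue_cradle: Off-white printed cradle of the blue roll, fixed: 41x40 mm foot, cheeks 23 mm high and 34 mm wide (y) before and behind the roll with 0.75 mm play each side. Origin on the desk; x along the roll's axis; the roll's centre is 39 mm above the desk.
- black_cradle: Off-white printed cradle of the black roll, fixed, 37x40 mm, else the same; the roll's centre is 36 mm above the desk.
- amber_cradle: Off-white printed cradle of the amber roll, fixed, 34x40 mm, else the same; the roll's centre is 33 mm above the desk.
- dropper_bottle: Brown dropper bottle, 33 mm wide, 102 mm tall, loose bystander. Origin under its centre.
- green_board: Green circuit board on short legs, 46x62x19 mm, loose bystander. Origin under its centre.
- screw_dish: Round steel dish of screws, 77 mm wide, 16 mm tall, loose bystander. Origin under its centre.
Things that resemble listed ones, but are neither listed nor needed, are in the scene too. Leave any green look-alike of the blue_roll alone.

How it is judged:
By the outcome, as a careful person would: the job done as asked, in the order asked, and still so for the second after the job is handed in, with the robot touching nothing.
It also fails if it takes over 72 s, if anything falls off the work surface, if the arm or the gripper's body presses on something with over 40 N, if the wrist force passes 120 N, or if a joint passes its speed limit or range.

## Working session

There is one attempt and no reset: what is moved stays moved. The work goes in short steps, Python scripts to look and compute and a tool call to move; the robot and the scene stay as the last step left them, time stands still between calls to the robot, and variables do not carry over. Pictures are saved under pics/ and viewed, at most 10 in all, crops included, and the job is handed in when it is done.

Besides the shell and the picture viewer there is one more tool, called as a command line: name --argument value ..., lists and objects as JSON in quotes. apply_moves: Moves the arm, as the interface text tells. Its arguments: {"type":"object","properties":{"motion":{"type":"array","items":{"type":"array","items":{"type":"array","items":{"type":"number"}}}},"force":{"type":"number"}},"required":["motion"]}

```bash
mkdir -p pics
python3 - <<'E'
from rig import r
import cv2
for n in("side","top"):
    im=r.snapshot(n); cv2.imwrite(f"pics/{n}0.png",cv2.resize(im[:,:,::-1],(800,600),interpolation=cv2.INTER_CUBIC))
    c=r.get_calibration(n); print(n,c)
o=r.get_obs();print(o)
E
```

```text
side {'K': array([[378.84452581,   0.        , 258.85052389],
       [  0.        , 378.84452581, 195.4544102 ],
       [  0.        ,   0.        ,   1.        ]]), 'eye': array([0.47228383, 0.9147834 , 0.5126622 ]), 'orientation': array([-0.06315489,  2.66477249, -1.60444158])}
top {'K': array([[388.32943925,   0.        , 249.74096671],
       [  0.        , 388.32943925, 188.30460855],
       [  0.        ,   0.        ,   1.        ]]), 'eye': array([0.35673328, 0.18170902, 1.08084595]), 'orientation': array([-2.14966173,  2.15630493, -0.17055849])}
{'time': 0.1, 'joint_pos': array([-1.27296959e+00,  2.76570026e-01,  1.50595146e+00, -2.99139979e-05,
        1.36069807e+00, -1.20985557e-01]), 'qd': array([-1.84108218e-03, -1.64713500e-03, -4.04363953e-03,  2.25700679e-05,
        7.77277291e-04, -3.36882704e-06]), 'joint_torque': array([ 8.48168329e-04, -4.17700303e+01, -2.46406424e+01, -1.25505726e-04,
        5.97561986e-03, -1.28976544e-05]), 'ee_pos': array([ 0.23368747, -0.5248414 ,  0.20272636]), 'tool_rot': array([-3.07137843e+00, -6.52744596e-01,  2.71295880e-04]), 'force': array([-0.24495555, -0.51877123, -0.63383731]), 'ft_torque': array([-0.01239784, -0.01603263,  0.04494543]), 'grasp_force': 0.0, 'width': 1.0009842398421562}
```

View pics/side0.png

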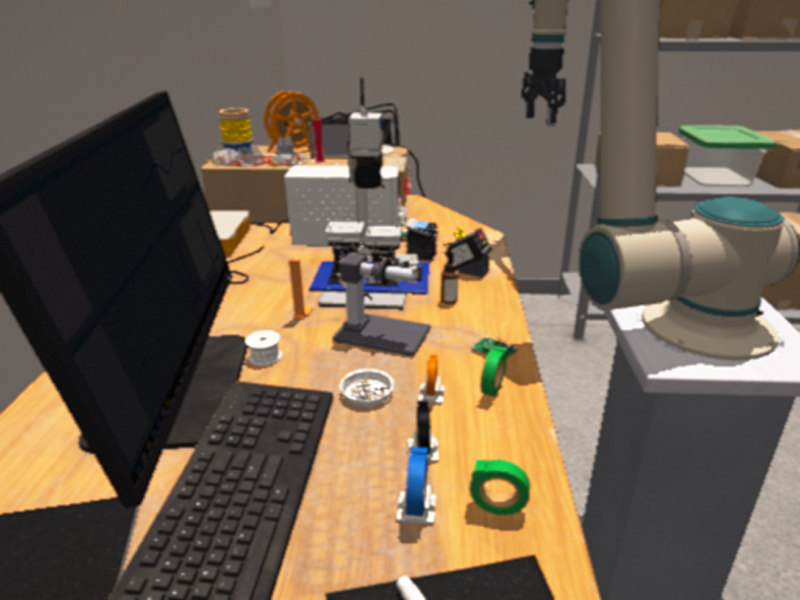

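View pics/top0.png

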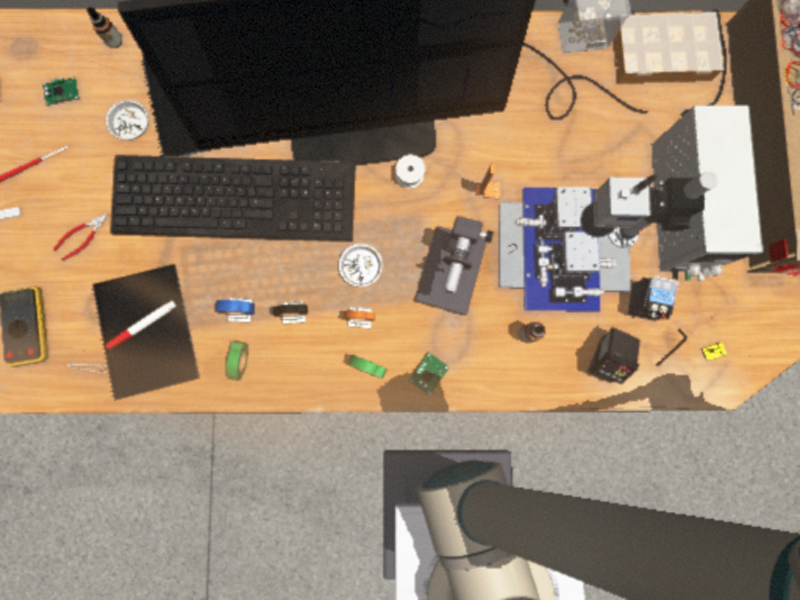

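Side: hanger near (375,290), amber (432,375), black (423,425), blue (416,480). Top: hanger (455,265), blue (235,308), black (292,310), amber (360,315); green look-alikes nearer the robot. I'll enlarge these.

Run:
```python
from rig import r
import cv2
s=r.snapshot("side")[:,:,::-1];t=r.snapshot("top")[:,:,::-1]
cv2.imwrite("pics/t1.png",cv2.resize(t[130:230,130:330],None,fx=4,fy=4,interpolation=cv2.INTER_CUBIC))
a=cv2.resize(s[150:235,205:285],None,fx=5,fy=5,interpolation=cv2.INTER_CUBIC)
b=cv2.resize(s[220:340,245:295],None,fx=5,fy=5,interpolation=cv2.INTER_CUBIC)
cv2.imwrite("pics/s1.png",cv2.hconcat([cv2.copyMakeBorder(a,0,600-a.shape[0],0,0,cv2.BORDER_CONSTANT),b]))
```

```text
(no output)
```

View pics/t1.png

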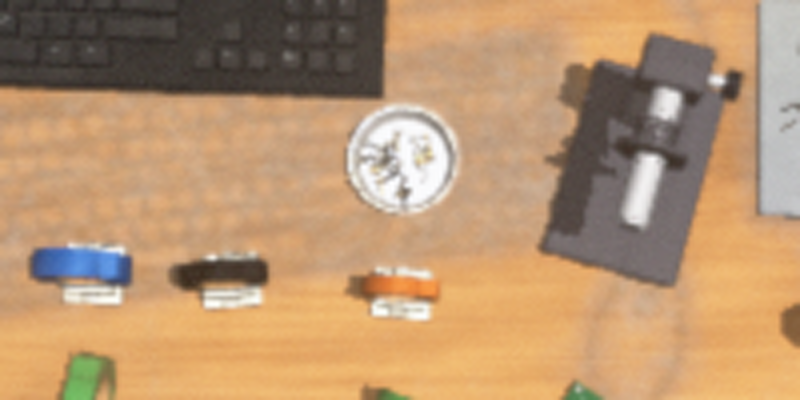

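View pics/s1.png

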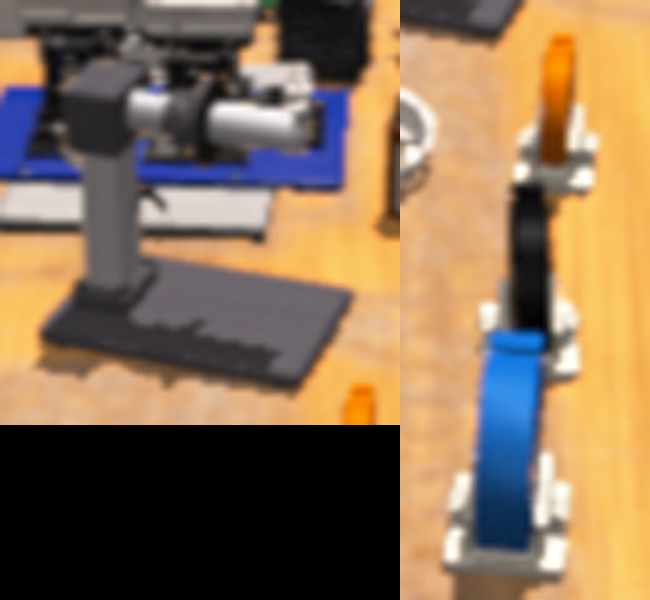

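The crops show: blue at (30–132, 246–286) top / (476–543, 331+) side, black (177–269, 259–289) / (512–548, 184+), amber (360–440, 272–301) / (542–575, 35+); bar tip (634,226), disc line (615,147)–(686,165), clamp (640–717, 35–97) in the top crop. I'll fit silhouettes of the known shapes to these points.

```bash
cat > h.py <<'E'
import numpy as np,cv2
from rig import r
from scipy.optimize import least_squares
from scipy.spatial.transform import Rotation as R
C={n:r.get_calibration(n) for n in("side","top")}
def proj(n,P):
    c=C[n];q=(np.asarray(P)-c["eye"])@R.from_rotvec(c["orientation"]).as_matrix()
    q=q@c["K"].T;return q[:,:2]/q[:,2:]
def cyl(rad,x0,x1,z=0):
    a=np.linspace(0,2*np.pi,48);return np.array([[x,rad*np.cos(t),z+rad*np.sin(t)] for x in(x0,x1) for t in a])/1e3
def place(L,x,y,z,w): return L@R.from_euler("z",w).as_matrix().T+[x,y,z]
def sd(n,P,pts):
    h=cv2.convexHull(proj(n,P).astype(np.float32))
    return [cv2.pointPolygonTest(h,(float(a),float(b)),True) for a,b in pts]
def T(p): return (np.array(p,float)+.5)/4-.5+130
def S2(p): return (np.array(p,float)+.5-[400,0])/5-.5+[245,220]
def S1(p): return (np.array(p,float)+.5)/5-.5+[205,150]
E
cat > fit.py <<'E'
from h import *
rolls=dict(blue=(33,19,[(30,262),(50,247),(125,254),(45,282),(120,286),(132,270)],[(517,331),(481,400),(476,480),(541,400),(533,500)]),
black=(30,15,[(177,275),(200,261),(255,258),(200,289),(260,286),(269,272)],[(528,184),(512,250),(514,300),(548,250),(546,310)]),
amber=(27,12,[(361,285),(375,272),(430,276),(375,296),(430,301),(440,290)],[(562,35),(545,70),(542,150),(575,60),(568,150)]))
t=r.snapshot("top")[:,:,::-1];s=r.snapshot("side")[:,:,::-1]
hulls={"top":[],"side":[]}
for k,(rad,w,tp,sp) in rolls.items():
    L=cyl(rad,-w/2,w/2)
    f=lambda p:np.r_[sd("top",place(L,*p),T(tp)),sd("side",place(L,*p),S2(sp))]
    b=min((least_squares(f,[.35,y0,.036,w0],x_scale=[.01,.01,.01,.1],diff_step=1e-3) for y0 in(.2,.3,.4,.5) for w0 in(-.1,.1)),key=lambda q:q.cost)
    print(k,b.x.round(4),"deg",np.degrees(b.x[3]).round(1),"res",b.fun.round(1))
    for n in hulls:hulls[n].append(proj(n,place(L,*b.x)))
def hang(p):
    x,y,w,sh=p;sh*=1000
    g=lambda L:place(L,x,y,.12,w)
    return g(cyl(10,-37+sh,44)),g(cyl(24,10+sh,14+sh)),(lambda q:place(np.array(q)/1e3,x,y,0,w))
def f(p):
    bar,disc,g=hang(p);sh=p[3]*1000
    e=sd("top",bar,T([(622,215),(634,227),(648,222),(650,95),(682,100)]))
    e+=sd("side",bar,S1([(270,104),(250,143),(160,125)][:2]))
    e+=sd("top",disc,T([(614,147),(687,164)]))+sd("side",disc,S1([(205,162),(190,82)]))
    K=g([(76,16,137),(76,-16,137),(44,16,137)])
    e+=list((proj("top",K)-T([(650,35),(717,47),(640,82)])).ravel())
    return np.array(e)
b=min((least_squares(f,[.42,y0,-.26,.0],x_scale=[.01,.01,.1,.01],diff_step=1e-3) for y0 in(-.05,.0,.05)),key=lambda q:q.cost)
print("hanger",b.x.round(4),"deg",np.degrees(b.x[2]),"res",b.fun.round(1))
bar,disc,g=hang(b.x);sh=b.x[3]*1e3
box=g([(a,c,z) for a in(44,76) for c in(16,-16) for z in(103,137)]);lip=g([(a+sh,c,z) for a in(-37,-32) for c in(6,-6) for z in(130,136)])
for n in hulls:hulls[n]+=[proj(n,q) for q in(bar,disc,box,lip)]
def draw(im,n,x0,y0,x1,y1,k):
    o=cv2.resize(im[y0:y1,x0:x1],None,fx=k,fy=k,interpolation=cv2.INTER_CUBIC)
    for q in hulls[n]:
        h=cv2.convexHull(((q+.5-[x0,y0])*k-.5).astype(np.float32));cv2.polylines(o,[h.round().astype(np.int32)],True,(0,255,0),1)
    return o
A=draw(t,"top",130,135,315,205,4);B=draw(s,"side",205,150,285,235,4);D=draw(s,"side",245,220,295,325,3)
c=np.zeros((600,800,3),np.uint8);c[:A.shape[0],:A.shape[1]]=A;c[600-B.shape[0]+40:,:B.shape[1]]=B[:-40];c[600-D.shape[0]:,400:400+D.shape[1]]=D
cv2.imwrite("pics/fit.png",c)
E
python3 fit.py
```

```text
blue [0.4857 0.434  0.0462 3.1186] deg 178.7 res [-0.1  0.2  0.6  0.3 -0.  -0.1 -0.   0.5  0.1  0.1  0.9]
black [ 0.4814  0.3398  0.0414 -3.1128] deg -178.3 res [-0.2  0.7 -0.1  0.2  0.3 -0.1 -0.   0.4  0.9  0.5  0.9]
amber [ 0.472   0.2209  0.038  -0.0459] deg -2.6 res [ 0.1 -0.6 -0.3  0.7 -0.1  0.1  0.2  0.6  0.5 -0.3  0.2]
hanger [ 0.5428  0.0611 -0.2588 -0.0034] deg -14.8277547548099 res [ 0.5 -0.4  0.8  0.  -0.2 -0.8  0.6 -0.7 -0.4  0.8 -0.8  1.7 -0.1 -2.6
  0.   1.2  0.2]
```

View pics/fit.png

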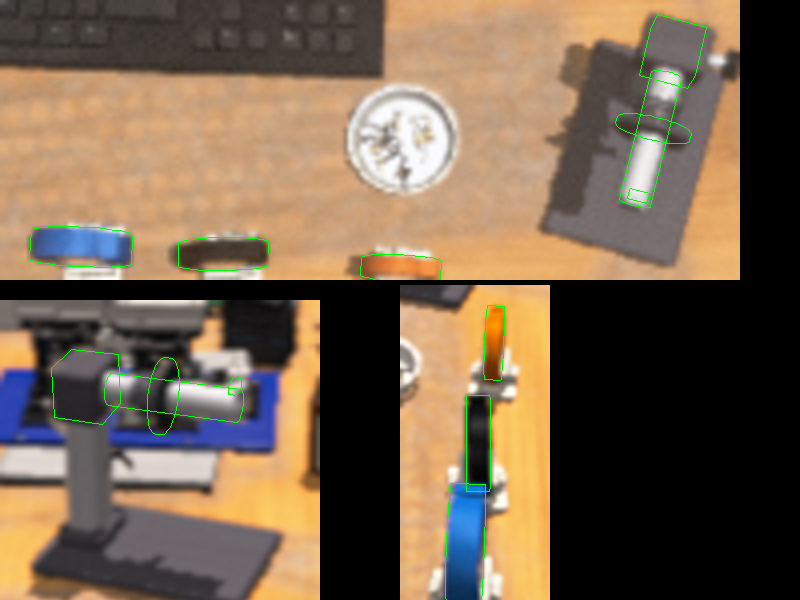

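The overlay matches the rolls, bar, disc and lip well; the clamp is just wider than I assumed. The side view biases the heights by about +5–7 mm. I'll refit with top-view positions at nominal height and also solve for a side-camera offset as a check.

```bash
cat >> h.py <<'E'
def state():
    o=r.get_obs();M=R.from_rotvec(o["tool_rot"]).as_matrix()
    yaw=np.degrees(np.arctan2(M[1,0],M[0,0]))
    print("t",round(o["time"],2),"tcp",(o["ee_pos"]*1e3).round(1),"yaw",round(yaw,2),"tilt",M[:,2].round(3),"F",o["force"].round(1),"w",round(o["width"]*85.4,1),"g",round(o["grasp_force"],1),"q6",round(o["joint_pos"][5],2))
    return o,yaw
E
python3 - <<'E'
from h import *
src=open("fit.py").read().split("t=r.snap")[0];exec(src)
Z=dict(blue=.039,black=.036,amber=.033)
for k,(rad,w,tp,sp) in rolls.items():
    L=cyl(rad,-w/2,w/2)
    f=lambda p:np.array(sd("top",place(L,p[0],p[1],Z[k],p[2]),T(tp)))
    y0=dict(blue=.434,black=.34,amber=.22)[k]
    b=least_squares(f,[.48,y0,0],x_scale=[.01,.01,.1],diff_step=1e-3)
    P=place(L,b.x[0],b.x[1],Z[k],b.x[2])
    print(k,b.x.round(4),np.degrees(b.x[2]).round(1),b.fun.round(1),"side:",np.array(sd("side",P,S2(sp))).round(1))
state()
E
```

```text
blue [ 0.4864  0.4358 -0.049 ] -2.8 [-0.1  0.2  0.2  0.1  0.2 -0.2] side: [-4.   0.8  0.9  0.2  0.8]
black [0.4818 0.3407 0.0584] 3.3 [-0.3  0.5  0.1  0.4  0.2 -0.2] side: [-2.6  1.   1.3  0.5  1.1]
amber [ 0.4736  0.2209 -0.0832] -4.8 [ 0.   0.  -0.2  0.  -0.2  0.1] side: [-1.8  1.4  1.8 -0.6 -0.3]
t 0.3 tcp [ 233.8 -525.2  203.2] yaw 24.0 tilt [-0.     0.001 -1.   ] F [-0.2 -0.4  0.6] w 85.3 g 0.0 q6 -0.12
```

apply_moves --motion '[[[20,55,10,0,0,-0.14,85],[20,55,10,0,0,-0.14,85],[20,55,10,0,0,-0.14,85],[15,58,10,0,0,0,85],[15,58,10,0,0,0,85]]]'

```text
time: 0.92
ee_pos: [0.3241, -0.2425, 0.2539]
tool_rot: [3.141, -0.003, 0.001]
force: [0.9, 0.4, 0.8]
width: 0.999
grasp_force: 0.0
```

apply_moves --motion '[[[15,59,0,0,0,0,85],[15,59,0,0,0,0,85],[15,59,0,0,0,0,85],[15,59,0,0,0,0,85],[15,59,0,0,0,0,85]]]'

```text
time: 1.55
ee_pos: [0.3991, 0.0526, 0.2539]
tool_rot: [3.141, -0.002, 0.002]
force: [1.0, -1.2, 0.2]
width: 0.992
grasp_force: 0.0
```

apply_moves --motion '[[[15,59,0,0,0,0,85],[15,59,0,0,0,0,85],[15,59,0,0,0,-0.035,85],[15,59,0,0,0,0,85],[15,59,-30,0,0,0,85]]]'

```text
time: 2.17
ee_pos: [0.4745, 0.3441, 0.2277]
tool_rot: [-3.138, 0.055, -0.008]
force: [0.3, -0.4, 0.6]
width: 0.995
grasp_force: 0.0
```

apply_moves --motion '[[[12,59,-34,0,0,0,85],[0,30,-40,0,0,0,85],[0,0,-10,0,0,0,85],[0,0,0,0,0,0,85]]]'

```text
time: 2.68
ee_pos: [0.4831, 0.4233, 0.1447]
tool_rot: [3.139, -0.057, -0.002]
force: [0.2, 0.4, 0.9]
width: 0.994
grasp_force: 0.0
```

Run:
```python
from h import *
state()
s=r.snapshot("side")[:,:,::-1];t=r.snapshot("top")[:,:,::-1]
o,y=state();print([proj(n,[o["ee_pos"],[.4864,.4358,.039],[.4864,.4358,.072]]).round(1) for n in C])
A=cv2.resize(t[140:240,105:205],None,fx=4,fy=4,interpolation=cv2.INTER_CUBIC);B=cv2.resize(s[200:350,215:315],None,fx=4,fy=4,interpolation=cv2.INTER_CUBIC)
c=np.zeros((600,800,3),np.uint8);c[:400,:400]=A;c[:,400:]=B;cv2.imwrite("pics/b1.png",c)
```

```text
t 2.67 tcp [483.1 423.3 144.7] yaw -2.07 tilt [-0.001 -0.002 -1.   ] F [0.2 0.4 0.9] w 84.9 g 0.0 q6 2.22
t 2.77 tcp [484.4 423.6 146.9] yaw -2.13 tilt [ 0.002  0.001 -1.   ] F [ 0.8 -0.2  0.5] w 84.9 g 0.0 q6 2.22
[array([[268. , 254. ],
       [266.2, 309.7],
       [266.3, 295. ]]), array([[144.2, 191.8],
       [149.9, 196.4],
       [146.9, 194.9]])]
```

View pics/b1.png

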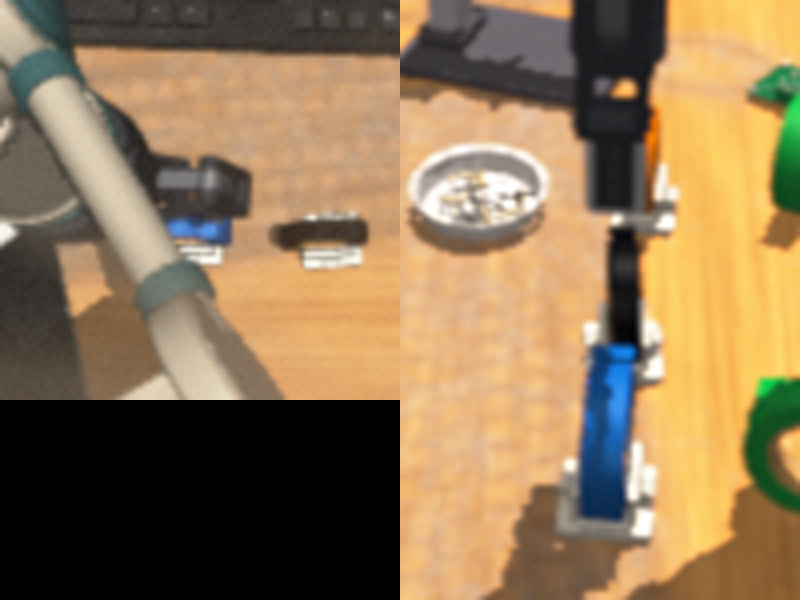

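The near finger's tip is at side crop (614,210) and in line with the blue roll at column 608; the arm hides the roll from above. Next I'll work out the fingertip height and what offset remains.

Run:
```python
from h import *
o,y=state()
for z in (.135,.145,.155): print(z,proj("side",[[.4844,.4236+.045,z],[.4844,.4236+.055,z]]).round(1).tolist())
print(proj("side",[[.485,.4358,.039],[.485,.4358+.033,.039],[.485,.4358,.072]]).round(1))
```

```text
t 2.77 tcp [484.4 423.6 146.9] yaw -2.13 tilt [ 0.002  0.001 -1.   ] F [ 0.8 -0.2  0.5] w 84.9 g 0.0 q6 2.22
0.135 [[267.0, 278.4], [266.8, 282.9]]
0.145 [[267.1, 273.2], [266.9, 277.6]]
0.155 [[267.1, 267.9], [266.9, 272.2]]
[[267.  309.7]
 [266.4 324.6]
 [267.1 295. ]]
```

apply_moves --motion '[[[1,12,-30,0,0,0,85],[0,0,-30,0,0,0,85],[0,0,0,0,0,0,85]]]'

```text
time: 3.15
ee_pos: [0.484, 0.4347, 0.0849]
tool_rot: [3.139, -0.059, -0.003]
force: [-0.7, 0.0, -0.3]
width: 0.999
grasp_force: 0.0
```

Run:
```python
from h import *
o,y=state()
s=r.snapshot("side")[:,:,::-1].copy();p=o["ee_pos"]
print(proj("side",[p,p+[0,.05,0],p+[0,-.05,0],[.485,.4358,.072]]).round(1).tolist())
B=cv2.resize(s[200:350,215:315],None,fx=4,fy=4,interpolation=cv2.INTER_CUBIC)
cv2.imwrite("pics/b2.png",B)
```

```text
t 3.15 tcp [484.  434.7  84.9] yaw -2.14 tilt [-0.002 -0.002 -1.   ] F [-0.7  0.  -0.3] w 85.3 g 0.0 q6 2.23
[[267.8, 288.6], [266.8, 310.9], [268.6, 269.2], [267.1, 295.0]]
```

View pics/b2.png

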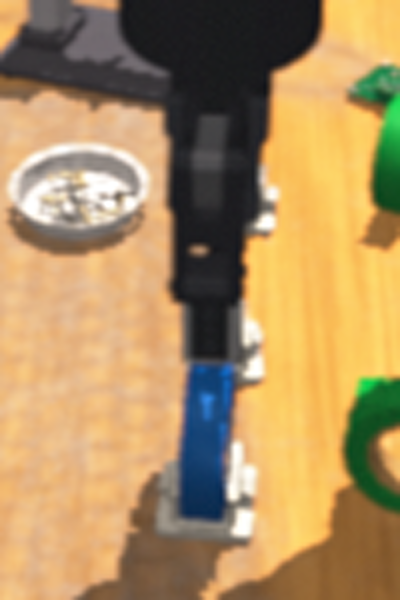

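The near finger's tip shows at crop row 362, higher than predicted. I'll check the side camera's rows against the start pose, where both fingertips were seen at about native (339,63) and (352,78).

Run:
```python
from h import *
p=np.array([.2337,-.525,.2027]);w=np.radians(24-90);d=np.array([np.cos(w),np.sin(w),0])
for z in(-.008,0,.005,.02,.04):
    print(z,proj("side",[p+[0,0,z]+d*.048,p+[0,0,z]-d*.048]).round(1).tolist())
im=cv2.imread("pics/side0.png");cv2.imwrite("pics/g0.png",cv2.resize(im[0:140,490:600],None,fx=4,fy=4,interpolation=cv2.INTER_CUBIC))
```

```text
-0.008 [[336.1, 88.6], [350.2, 94.0]]
0 [[336.3, 86.5], [350.4, 91.8]]
0.005 [[336.4, 85.2], [350.5, 90.4]]
0.02 [[336.8, 81.1], [351.0, 86.1]]
0.04 [[337.3, 75.7], [351.6, 80.4]]
```

View pics/g0.png

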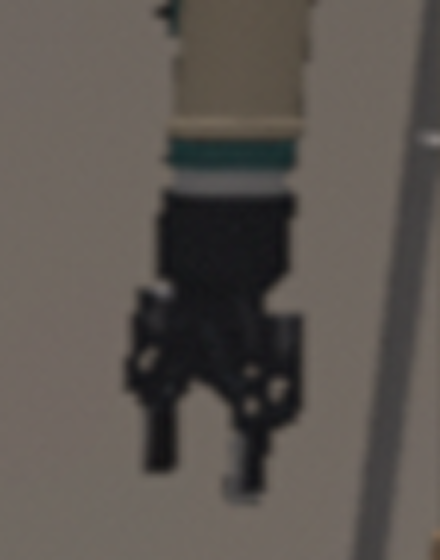

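Start-pose fingertips at native (339,75) and (354,80) suggest that the open tips sit higher than the TCP by some 3 cm. The contact width when closing will settle that: 66 mm means centre height. I'll descend and close gently.

apply_moves --motion '[[[1,1,-25,0,0,0,85],[0,0,-25,0,0,0,85],[0,0,-10,0,0,0,85],[0,0,0,0,0,0,85]]]'

```text
time: 3.7
ee_pos: [0.4862, 0.4374, 0.0262]
tool_rot: [-3.14, 0.057, -0.002]
force: [0.3, 0.1, 0.9]
width: 0.996
grasp_force: 0.0
```

apply_moves --motion '[[[0,0,0,0,0,0,50],[0,0,0,0,0,0,50],[0,0,0,0,0,0,50]]]' --force 20

```text
time: 4.08
ee_pos: [0.4863, 0.4348, 0.0278]
tool_rot: [3.137, -0.054, 0.003]
force: [-1.2, -7.0, 11.0]
width: 0.599
grasp_force: 19.7
```

Run:
```python
from h import *
o,y=state();print(o["ft_torque"].round(2))
```

```text
t 4.08 tcp [486.3 434.8  27.8] yaw -1.99 tilt [ 0.002 -0.004 -1.   ] F [-1.2 -7.  11. ] w 51.2 g 19.7 q6 2.23
[-1.63  0.08 -0.04]
```

Contact at 51 mm with an upward push confirms it: the pads touch about 20 mm above the roll's centre, so the true pad height is roughly 33 mm above what the TCP reading implies. I'll open, go lower in guarded steps, and close again.

apply_moves --motion '[[[0,0,0,0,0,0,85],[0,0,0,0,0,0,85],[0,-1,0,0,0,0,85],[0,0,-8,0,0,0,85],[0,0,-8,0,0,0,85]]]'

```text
time: 4.7
ee_pos: [0.4852, 0.4362, 0.0083]
tool_rot: [3.141, -0.057, -0.001]
force: [-0.4, 0.5, 0.4]
width: 0.994
grasp_force: 0.0
```

apply_moves --motion '[[[0,0,-6,0,0,0,85],[0,0,-6,0,0,0,85],[0,0,0,0,0,0,85]]]'

```text
time: 5.08
ee_pos: [0.4851, 0.436, -0.0036]
tool_rot: [3.14, -0.057, -0.002]
force: [0.4, 0.3, 0.3]
width: 0.995
grasp_force: 0.0
```

apply_moves --motion '[[[0,0,0,0,0,0,55],[0,0,0,0,0,0,55],[0,0,0,0,0,0,55]]]' --force 20

```text
time: 5.45
ee_pos: [0.4858, 0.4363, -0.0024]
tool_rot: [-3.141, 0.057, -0.001]
force: [0.5, -2.0, 0.3]
width: 0.77
grasp_force: 23.0
```

The fingers now close on the full diameter (65.8 mm) with almost no side force, so the grip is at the centre: held centre ≈ TCP + 41.5 mm. Next I'll firm up the grip and lift, and refit the hanger from the top view only.

apply_moves --motion '[[[0,0,0,0,0,0,50],[0,0,15,0,0,0,50],[0,0,30,0,0,0,50],[0,0,35,0,0,0,50],[0,0,30,0,0,0,50]]]' --force 40

```text
time: 6.08
ee_pos: [0.4852, 0.4368, 0.1092]
tool_rot: [-3.14, 0.057, -0.0]
force: [-0.0, 1.1, -1.3]
width: 0.762
grasp_force: 45.6
```

Run:
```python
from h import *
def hang(p):
    x,y,w,sh,h=p;sh*=1000;h*=1000
    g=lambda L:place(L,x,y,.12,w)
    return g(cyl(10,-37+sh,44)),g(cyl(24,10+sh,14+sh)),(lambda q:place(np.array(q)/1e3,x,y,0,w)),h
def f(p,side=False):
    bar,disc,g,h=hang(p)
    e=sd("top",bar,T([(622,215),(634,227),(648,222),(650,95),(682,100)]))+sd("top",disc,T([(614,147),(687,164)]))
    K=g([(76,h,137),(76,-h,137),(44,h,137)])
    e+=list((proj("top",K)-T([(650,35),(717,47),(640,82)])).ravel())
    return np.array(e)
b=least_squares(f,[.5428,.0611,-.26,.0,.02],x_scale=[.01,.01,.1,.01,.01],diff_step=1e-3)
x,y,w,sh,h=b.x;print(b.x.round(4),np.degrees(w),b.fun.round(1))
for k in (-80,-40,-37+sh*1e3,-9.5+10+sh*1e3): print(k,(np.array([x,y])*1e3+k*np.array([np.cos(w),np.sin(w)])).round(1))
bar,disc,g,_=hang(b.x);print("side res",np.round(sd("side",bar,S1([(270,104),(250,143)]))+sd("side",disc,S1([(205,162),(190,82)])),1))
state()
```

```text
[ 0.5427  0.0609 -0.2661 -0.0048  0.0206] -15.24583665388914 [ 0.5  0.2  0.7 -0.2  0.  -0.4  0.1  0.2 -0.5 -0.6  0.7 -0.4 -0.3]
-80 [465.5  82. ]
-40 [504.1  71.4]
-41.80244347606918 [502.3  71.9]
-4.302443476069178 [538.5  62.1]
side res [-0.8  0.6  1.2 -1.3]
t 6.08 tcp [485.2 436.8 109.2] yaw -2.07 tilt [ 0.     0.001 -1.   ] F [-0.   1.1 -1.3] w 65.1 g 45.6 q6 2.23
```

apply_moves --motion '[[[-3,-55,0,0,0,-0.05,50],[-3,-60,0,0,0,-0.05,50],[-3,-60,0,0,0,-0.05,50],[-3,-60,0,0,0,-0.05,50],[-4,-60,0,0,0,-0.026,50]]]'

```text
time: 6.7
ee_pos: [0.4692, 0.14, 0.108]
tool_rot: [-3.114, 0.411, -0.002]
force: [0.2, 0.1, -1.3]
width: 0.761
grasp_force: 45.6
```

apply_moves --motion '[[[-3,-50,0,0,0,0,50],[0,-9,-13,0,0,0,50],[0,0,-13,0,0,0,50],[0,0,0,0,0,0,50]]]'

```text
time: 7.2
ee_pos: [0.4653, 0.0836, 0.0799]
tool_rot: [-3.115, 0.409, 0.005]
force: [0.5, -0.4, -1.2]
width: 0.762
grasp_force: 45.6
```

Run:
```python
from h import *
o,y=state()
s=r.snapshot("side")[:,:,::-1].copy();t=r.snapshot("top")[:,:,::-1].copy()
p=o["ee_pos"];L=cyl(33,-9.5,9.5);P=place(L,p[0],p[1],p[2]+.0414,np.radians(y))
x0,y0,w=.5427,.061,np.radians(-15);bar=place(cyl(10,-41,44),x0,y0,.12,w)
def dr(im,n,a,b,c,d,k):
    o=cv2.resize(im[b:d,a:c],None,fx=k,fy=k,interpolation=cv2.INTER_CUBIC)
    for q in(P,bar):
        h=cv2.convexHull(((proj(n,q)+.5-[a,b])*k-.5).astype(np.float32));cv2.polylines(o,[h.round().astype(np.int32)],True,(0,255,0),1)
    return o
A=dr(s,"side",215,140,295,260,5);B=dr(t,"top",250,130,330,220,5)
c=np.zeros((600,800,3),np.uint8);c[:,:400]=A;c[:450,400:]=B;cv2.imwrite("pics/i1.png",c)
```

```text
t 7.2 tcp [465.3  83.6  79.9] yaw -14.97 tilt [-0.003  0.001 -1.   ] F [ 0.5 -0.4 -1.2] w 65.1 g 45.6 q6 1.86
```

View pics/i1.png

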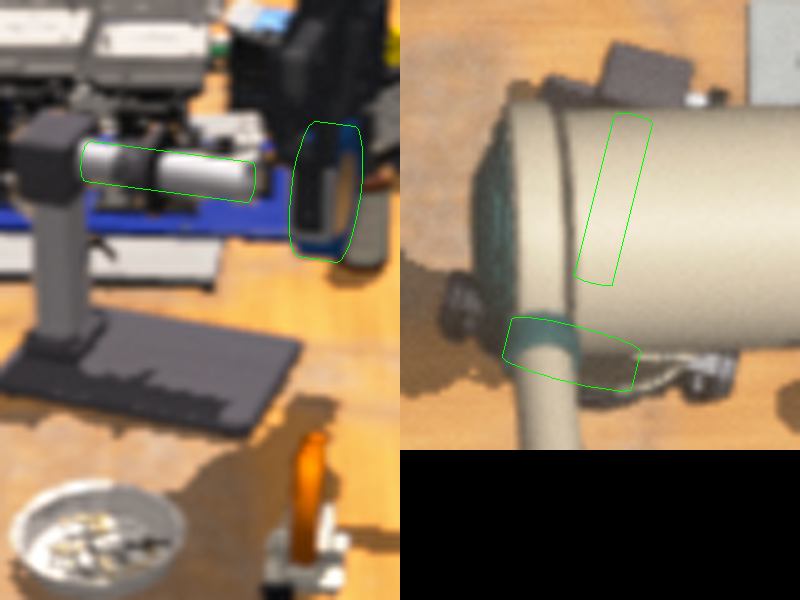

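The overlay of the held blue roll (crop 290–362, 118–262) matches the predicted outline within about 2 mm, and it is level with the bar, with its tip at about (255,180). Inserting now along the bar with force checks.

apply_moves --motion '[[[0,-1,2,0,0,0,50],[9.7,-2.6,0,0,0,0,50],[9.7,-2.6,0,0,0,0,50],[9.7,-2.6,0,0,0,0,50],[9.7,-2.6,0,0,0,0,50]]]'

```text
time: 7.92
ee_pos: [0.5062, 0.0706, 0.0831]
tool_rot: [3.115, -0.411, 0.0]
force: [-0.3, -0.0, -2.2]
width: 0.759
grasp_force: 45.6
```

apply_moves --motion '[[[7.7,-2.1,0,0,0,0,50],[7.7,-2.1,0,0,0,0,50],[7.7,-2.1,0,0,0,0,50],[0,0,0,0,0,0,50]]]'

```text
time: 8.43
ee_pos: [0.5291, 0.0644, 0.0832]
tool_rot: [3.115, -0.411, 0.001]
force: [-1.0, 1.0, -1.3]
width: 0.756
grasp_force: 45.6
```

```bash
cat >> h.py <<'E'
def rel(sh=0):
    o,y=state();w=np.radians(-15.);u=np.array([np.cos(w),np.sin(w)]);n=np.array([-u[1],u[0]])
    d=o["ee_pos"][:2]*1e3-[542.7,61];F=o["force"]
    print("along",(d@u).round(1),"lat",(d@n).round(1),"zc",(o["ee_pos"][2]*1e3+41.4).round(1),"Fu",(F[:2]@u).round(2),"Fn",(F[:2]@n).round(2),"Fz",F[2].round(2),"M",o["ft_torque"].round(2))
E
python3 -c "
from h import *
rel()"
```

```text
t 8.43 tcp [529.1  64.4  83.2] yaw -15.04 tilt [ 0. -0. -1.] F [-1.   1.  -1.3] w 64.6 g 45.6 q6 1.82
along -14.0 lat -0.2 zc 124.6 Fu -1.21 Fn 0.71 Fz -1.26 M [-0.02 -0.03 -0.05]
```

apply_moves --motion '[[[1.9,-0.5,0,0,0,0,50],[1.9,-0.5,0,0,0,0,50],[1.9,-0.5,0,0,0,0,50],[0,0,0,0,0,0,50]]]'

```text
time: 8.93
ee_pos: [0.5342, 0.0631, 0.0832]
tool_rot: [3.115, -0.411, 0.0]
force: [-0.2, -0.1, -0.4]
width: 0.758
grasp_force: 45.6
```

apply_moves --motion '[[[1.9,-0.5,0,0,0,0,50],[1,-0.3,0,0,0,0,50],[0,0,0,0,0,0,50]]]'

```text
time: 9.3
ee_pos: [0.5361, 0.0625, 0.083]
tool_rot: [-3.115, 0.411, 0.003]
force: [-2.6, 0.8, 0.9]
width: 0.76
grasp_force: 45.9
```

```bash
python3 -c "
from h import *
rel()"
```

```text
t 9.3 tcp [536.1  62.5  83. ] yaw -15.03 tilt [-0.002  0.    -1.   ] F [-2.6  0.8  0.9] w 64.9 g 45.9 q6 1.82
along -6.7 lat -0.2 zc 124.4 Fu -2.68 Fn 0.15 Fz 0.86 M [ 0.15  0.43 -0.05]
```

apply_moves --motion '[[[-1.5,0.4,0,0,0,0,50],[0,0,-5,0,0,0,50],[0,0,-4,0,0,0,50],[0,0,-2,0,0,0,50],[0,0,0,0,0,0,50]]]'

```text
time: 9.93
ee_pos: [0.5354, 0.0626, 0.0717]
tool_rot: [3.114, -0.411, -0.001]
force: [-2.2, 0.2, -2.1]
width: 0.758
grasp_force: 45.5
```

apply_moves --motion '[[[0,0,-1,0,0,0,50],[0,0,-1,0,0,0,50],[0,0,0,0,0,0,50]]]'

```text
time: 10.3
ee_pos: [0.5355, 0.0627, 0.0702]
tool_rot: [3.115, -0.411, 0.0]
force: [-2.0, 1.1, -1.2]
width: 0.763
grasp_force: 45.7
```

apply_moves --motion '[[[0,0,-1,0,0,0,50],[0,0,0,0,0,0,50]]]'

```text
time: 10.55
ee_pos: [0.5355, 0.0628, 0.0696]
tool_rot: [3.115, -0.411, 0.0]
force: [-2.8, 0.0, 4.1]
width: 0.761
grasp_force: 46.1
```

apply_moves --motion '[[[0,0,-1,0,0,0,50],[0,0,0,0,0,0,50]]]'

```text
time: 10.8
ee_pos: [0.5356, 0.0627, 0.0695]
tool_rot: [3.115, -0.411, 0.001]
force: [-5.3, 0.6, 9.7]
width: 0.762
grasp_force: 47.0
```

apply_moves --motion '[[[-0.5,0.1,1.5,0,0,0,50],[0,0,0,0,0,0,66],[0,0,0,0,0,0,85],[0,0,0,0,0,0,85],[0,0,0,0,0,0,85]]]'

```text
time: 11.42
ee_pos: [0.5352, 0.0628, 0.0696]
tool_rot: [3.115, -0.411, 0.0]
force: [1.0, -0.3, -0.9]
width: 0.997
grasp_force: 0.0
```

apply_moves --motion '[[[0,0,15,0,0,0,85],[0,0,30,0,0,0,85],[0,0,40,0,0,0,85],[-5,50,0,0,0,0.05,85],[-5,50,0,0,0,0.05,85]]]'

```text
time: 12.05
ee_pos: [0.5259, 0.1636, 0.1568]
tool_rot: [-3.13, 0.255, -0.005]
force: [0.7, 0.8, -0.4]
width: 0.996
grasp_force: 0.0
```

```bash
python3 -c "
from h import *
rel()"
```

```text
t 12.05 tcp [525.9 163.6 156.8] yaw -9.32 tilt [ 0.004  0.001 -1.   ] F [ 0.7  0.8 -0.4] w 85.1 g 0.0 q6 1.91
along -42.7 lat 94.7 zc 198.2 Fu 0.5 Fn 0.99 Fz -0.4 M [0.03 0.01 0.02]
```

apply_moves --motion '[[[-14,50,0,0,0,0.06,85],[-14,50,-10,0,0,0.06,85],[-14,50,-30,0,0,0.06,85],[-7,27,-40,0,0,0.026,85],[0,0,0,0,0,0,85]]]'

```text
time: 12.68
ee_pos: [0.4733, 0.3405, 0.0726]
tool_rot: [3.138, 0.074, -0.008]
force: [-0.6, -0.4, -0.3]
width: 0.992
grasp_force: 0.0
```

```bash
python3 -c "
from h import *
state()"
```

```text
t 12.68 tcp [473.3 340.5  72.6] yaw 2.69 tilt [-0.005 -0.003 -1.   ] F [-0.6 -0.4 -0.3] w 84.7 g 0.0 q6 2.03
```

apply_moves --motion '[[[1,0,-25,0,0,0,85],[0,0,-25,0,0,0,85],[0,0,-20,0,0,0,85],[0,0,-10,0,0,0,85],[0,0,0,0,0,0,85]]]'

```text
time: 13.3
ee_pos: [0.4778, 0.3394, -0.0047]
tool_rot: [3.141, 0.067, 0.001]
force: [-0.2, -0.1, 0.4]
width: 0.997
grasp_force: 0.0
```

apply_moves --motion '[[[0,0,-1,0,0,0,85],[0,0,0,0,0,0,85]]]'

```text
time: 13.55
ee_pos: [0.4776, 0.34, -0.0054]
tool_rot: [-3.14, -0.069, -0.002]
force: [0.7, 0.4, 0.5]
width: 0.993
grasp_force: 0.0
```

apply_moves --motion '[[[-1,0,-3,0,0,0,85],[0,0,0,0,0,0,50],[0,0,0,0,0,0,50],[0,0,0,0,0,0,50],[0,0,0,0,0,0,50]]]' --force 20

```text
time: 14.18
ee_pos: [0.4761, 0.3399, -0.0092]
tool_rot: [-3.141, -0.069, -0.0]
force: [-1.2, 0.2, 1.9]
width: 0.695
grasp_force: 21.8
```

apply_moves --motion '[[[0,0,0,0,0,0,45],[0,0,0,0,0,0,45]]]' --force 40

```text
time: 14.42
ee_pos: [0.4761, 0.3399, -0.009]
tool_rot: [-3.141, -0.069, -0.001]
force: [-0.8, -0.4, 3.8]
width: 0.694
grasp_force: 42.7
```

```bash
python3 -c "
from h import *
rel()"
```

```text
t 14.43 tcp [476.1 339.9  -9. ] yaw 2.51 tilt [ 0.  0. -1.] F [-0.8 -0.4  3.8] w 59.3 g 42.7 q6 2.03
along -136.5 lat 252.2 zc 32.4 Fu -0.66 Fn -0.64 Fz 3.78 M [-0.01  0.07 -0.02]
```

apply_moves --motion '[[[0,0,15,0,0,0,45],[0,0,30,0,0,0,45],[0,0,40,0,0,0,45],[0,-20,25,0,0,-0.03,45],[-2,-50,0,0,0,-0.06,45]]]'

```text
time: 15.05
ee_pos: [0.4764, 0.2713, 0.1038]
tool_rot: [-3.138, 0.071, -0.01]
force: [0.1, -0.6, -1.5]
width: 0.69
grasp_force: 43.5
```

apply_moves --motion '[[[-2,-50,0,0,0,-0.06,45],[-2,-50,0,0,0,-0.06,45],[-2,-50,0,0,0,-0.06,45],[-2,-38,-10,0,0,-0.035,45],[0,0,-10,0,0,0,45]]]'

```text
time: 15.68
ee_pos: [0.4659, 0.0797, 0.0811]
tool_rot: [3.114, -0.415, 0.001]
force: [0.1, 1.0, 0.0]
width: 0.69
grasp_force: 43.5
```

apply_moves --motion '[[[0,0,0,0,0,0,45],[0,0,0,0,0,0,45]]]'

```text
time: 15.92
ee_pos: [0.4663, 0.0828, 0.0809]
tool_rot: [-3.115, 0.407, -0.001]
force: [0.6, -0.3, -0.3]
width: 0.686
grasp_force: 43.5
```

```bash
python3 -c "
from h import *
rel()"
```

```text
t 15.93 tcp [466.3  82.8  80.9] yaw -14.89 tilt [ 0.  0. -1.] F [ 0.6 -0.3 -0.3] w 58.6 g 43.5 q6 1.86
along -79.4 lat 1.3 zc 122.3 Fu 0.62 Fn -0.15 Fz -0.31 M [ 0.03 -0.01 -0.02]
```

apply_moves --motion '[[[-0.3,-1.2,-2,0,0,0,45],[9.7,-2.6,0,0,0,0,45],[9.7,-2.6,0,0,0,0,45],[9.7,-2.6,0,0,0,0,45],[9.7,-2.6,0,0,0,0,45]]]'

```text
time: 16.55
ee_pos: [0.5055, 0.0699, 0.0786]
tool_rot: [3.115, -0.409, 0.0]
force: [0.3, -0.0, -0.3]
width: 0.692
grasp_force: 43.5
```

apply_moves --motion '[[[3.9,-1,0,0,0,0,45],[1.9,-0.5,0,0,0,0,45],[0,0,0,0,0,0,45]]]'

```text
time: 16.92
ee_pos: [0.5101, 0.0687, 0.0786]
tool_rot: [3.115, -0.409, -0.001]
force: [-1.5, -0.0, -0.5]
width: 0.694
grasp_force: 43.5
```

```bash
python3 -c "
from h import *
rel()"
```

```text
t 16.93 tcp [510.1  68.7  78.6] yaw -14.97 tilt [-0. -0. -1.] F [-1.5 -0.  -0.5] w 59.2 g 43.5 q6 1.83
along -33.5 lat -1.0 zc 120.0 Fu -1.41 Fn -0.43 Fz -0.53 M [ 0.06  0.04 -0.03]
```

apply_moves --motion '[[[1.9,-0.4,0,0,0,0,45],[0,0,0,0,0,0,45]]]'

```text
time: 17.18
ee_pos: [0.5122, 0.0683, 0.0787]
tool_rot: [3.115, -0.409, 0.0]
force: [-0.4, -0.1, -1.6]
width: 0.689
grasp_force: 43.5
```

```bash
python3 -c "
from h import *
rel()"
```

```text
t 17.18 tcp [512.2  68.3  78.7] yaw -14.96 tilt [ 0. -0. -1.] F [-0.4 -0.1 -1.6] w 58.9 g 43.5 q6 1.83
along -31.3 lat -0.8 zc 120.1 Fu -0.36 Fn -0.18 Fz -1.59 M [ 0.    0.03 -0.02]
```

apply_moves --motion '[[[1,-0.3,0,0,0,0,45],[1,-0.3,0,0,0,0,45],[0,0,0,0,0,0,45]]]'

```text
time: 17.55
ee_pos: [0.5132, 0.0678, 0.0785]
tool_rot: [3.115, -0.409, -0.003]
force: [-2.0, -0.0, -0.1]
width: 0.692
grasp_force: 43.6
```

apply_moves --motion '[[[-0.7,0.2,0,0,0,0,45],[0,0,-5,0,0,0,45],[0,0,-4,0,0,0,45],[0,0,-2,0,0,0,45],[0,0,0,0,0,0,45]]]'

```text
time: 18.18
ee_pos: [0.5132, 0.0679, 0.0673]
tool_rot: [3.115, -0.409, -0.001]
force: [-1.4, -0.2, -0.6]
width: 0.689
grasp_force: 43.5
```

apply_moves --motion '[[[0,0,-1,0,0,0,45],[0,0,-0.5,0,0,0,45],[0,0,0,0,0,0,45]]]'

```text
time: 18.55
ee_pos: [0.5134, 0.0679, 0.0662]
tool_rot: [3.115, -0.409, -0.0]
force: [-3.5, 0.4, 0.5]
width: 0.692
grasp_force: 43.6
```

```bash
python3 -c "
from h import *
rel()"
```

```text
t 18.55 tcp [513.4  67.9  66.2] yaw -14.97 tilt [-0. -0. -1.] F [-3.5  0.4  0.5] w 59.1 g 43.6 q6 1.83
along -30.1 lat -0.9 zc 107.6 Fu -3.45 Fn -0.53 Fz 0.5 M [-0.07  0.4  -0.04]
```

apply_moves --motion '[[[-0.7,0.2,0.3,0,0,0,45],[0,0,0,0,0,0,62],[0,0,0,0,0,0,85],[0,0,0,0,0,0,85],[0,0,15,0,0,0,85]]]'

```text
time: 19.18
ee_pos: [0.5119, 0.0681, 0.0811]
tool_rot: [3.114, -0.409, -0.004]
force: [0.5, -0.1, -0.4]
width: 0.992
grasp_force: 0.0
```

apply_moves --motion '[[[0,0,30,0,0,0,85],[-5,10,40,0,0,0,85],[-12,45,0,0,0,0.07,85],[-12,45,0,0,0,0.07,85],[-12,45,-30,0,0,0.06,85]]]'

```text
time: 19.8
ee_pos: [0.4744, 0.2152, 0.1247]
tool_rot: [-3.137, 0.094, -0.013]
force: [1.1, -0.1, 0.4]
width: 0.994
grasp_force: 0.0
```

apply_moves --motion '[[[-4,8,-35,0,0,0,85],[0,0,-20,0,0,0,85],[0,0,0,0,0,0,85]]]'

```text
time: 20.18
ee_pos: [0.4669, 0.2211, 0.066]
tool_rot: [3.139, -0.095, -0.003]
force: [0.6, -0.2, 1.0]
width: 0.995
grasp_force: 0.0
```

```bash
python3 -c "
from h import *
rel()"
```

```text
t 20.18 tcp [466.9 221.1  66. ] yaw -3.47 tilt [-0.002 -0.001 -1.   ] F [ 0.6 -0.2  1. ] w 85.0 g 0.0 q6 1.94
along -114.7 lat 135.0 zc 107.4 Fu 0.6 Fn -0.09 Fz 1.02 M [ 0.04 -0.03 -0.03]
```

apply_moves --motion '[[[0.3,0,-25,0,0,0,85],[0,0,-25,0,0,0,85],[0,0,-20,0,0,0,85],[0,0,-8,0,0,0,85],[0,0,0,0,0,0,85]]]'

```text
time: 20.8
ee_pos: [0.4689, 0.2212, -0.0108]
tool_rot: [-3.14, 0.097, -0.002]
force: [0.2, -0.8, 0.3]
width: 0.992
grasp_force: 0.0
```

apply_moves --motion '[[[0,0,0,0,0,0,45],[0,0,0,0,0,0,45],[0,0,0,0,0,0,45],[0,0,0,0,0,0,45]]]' --force 20

```text
time: 21.3
ee_pos: [0.4689, 0.2214, -0.0105]
tool_rot: [-3.14, 0.096, -0.003]
force: [-0.6, -0.3, 6.2]
width: 0.627
grasp_force: 20.7
```

apply_moves --motion '[[[0,0,0,0,0,0,40],[0,0,0,0,0,0,40]]]' --force 45

```text
time: 21.55
ee_pos: [0.4689, 0.2214, -0.0103]
tool_rot: [-3.14, 0.096, -0.003]
force: [-1.1, -0.1, 7.4]
width: 0.62
grasp_force: 45.8
```

```bash
python3 -c "
from h import *
rel()"
```

```text
t 21.55 tcp [468.9 221.4 -10.3] yaw -3.5 tilt [ 0.002  0.    -1.   ] F [-1.1 -0.1  7.4] w 52.9 g 45.8 q6 1.94
along -112.8 lat 135.8 zc 31.1 Fu -1.02 Fn -0.42 Fz 7.35 M [-0.09  0.15 -0.02]
```

The grip width is right for amber (52.9 mm), but the pads sit a bit too far back. I'll regrip 3 mm further forward so they clear the black roll.

apply_moves --motion '[[[0,0,0,0,0,0,70],[0,0,0,0,0,0,70],[-3,0.2,0,0,0,0,70],[0,0,0,0,0,0,70],[0,0,0,0,0,0,45]]]' --force 20

```text
time: 22.18
ee_pos: [0.465, 0.2213, -0.0116]
tool_rot: [3.14, -0.096, -0.0]
force: [-1.1, -0.2, 15.2]
width: 0.625
grasp_force: 18.6
```

apply_moves --motion '[[[0,0,0,0,0,0,45],[0,0,0,0,0,0,40],[0,0,0,0,0,0,40]]]' --force 45

```text
time: 22.55
ee_pos: [0.4651, 0.2213, -0.0113]
tool_rot: [3.14, -0.096, 0.0]
force: [-0.9, 0.1, 4.6]
width: 0.616
grasp_force: 47.2
```

```bash
python3 -c "
from h import *
rel()"
```

```text
t 22.55 tcp [465.1 221.3 -11.3] yaw -3.51 tilt [ 0. -0. -1.] F [-0.9  0.1  4.6] w 52.6 g 47.2 q6 1.94
along -116.4 lat 134.8 zc 30.1 Fu -0.85 Fn -0.13 Fz 4.63 M [-0.13  0.15 -0.01]
```

apply_moves --motion '[[[0,0,15,0,0,0,40],[0,0,30,0,0,0,40],[0,0,40,0,0,-0.04,40],[0,-30,20,0,0,-0.06,40],[-1,-50,0,0,0,-0.06,40]]]'

```text
time: 23.18
ee_pos: [0.4663, 0.1418, 0.0962]
tool_rot: [-3.121, 0.345, -0.009]
force: [0.4, -0.0, -1.2]
width: 0.616
grasp_force: 47.4
```

apply_moves --motion '[[[-1,-40,0,0,0,-0.04,40],[-1,-19,-8,0,0,0,40],[0,0,-5,0,0,0,40],[0,0,0,0,0,0,40],[0,0,0,0,0,0,40]]]'

```text
time: 23.8
ee_pos: [0.4623, 0.0832, 0.0807]
tool_rot: [-3.115, 0.407, -0.001]
force: [-0.3, 0.9, 0.0]
width: 0.621
grasp_force: 47.4
```

Run:
```python
from h import *
rel();o,y=state()
s=r.snapshot("side")[:,:,::-1].copy()
p=o["ee_pos"];u=np.array([np.cos(np.radians(y)),np.sin(np.radians(y))])
a,b,c,d,k=215,130,295,220,7
im=cv2.resize(s[b:d,a:c],None,fx=k,fy=k,interpolation=cv2.INTER_CUBIC)
G=lambda L,sh:place(L,.5427,.061,.12,np.radians(-15))
Q=[place(cyl(27,-6,6),p[0]+.0075*u[0],p[1]+.0075*u[1],p[2]+.0443,np.radians(y)),G(cyl(33,-16,3,-9),0),G(cyl(30,-31,-16,-9),0),G(np.array([(x,yy,z) for x in(-42,-37) for yy in(-6,6) for z in(10,16)])/1e3,0)]
for q in Q:
    h=cv2.convexHull(((proj("side",q)+.5-[a,b])*k-.5).astype(np.float32));cv2.polylines(im,[h.round().astype(np.int32)],True,(0,255,0),1)
cv2.imwrite("pics/a1.png",im)
```

```text
t 23.8 tcp [462.3  83.2  80.7] yaw -14.9 tilt [ 0.  0. -1.] F [-0.3  0.9  0. ] w 53.1 g 47.4 q6 1.86
along -83.3 lat 0.6 zc 122.1 Fu -0.55 Fn 0.76 Fz 0.02 M [0.01 0.07 0.  ]
t 23.8 tcp [462.3  83.2  80.7] yaw -14.9 tilt [ 0.  0. -1.] F [-0.3  0.9  0. ] w 53.1 g 47.4 q6 1.86
```

View pics/a1.png

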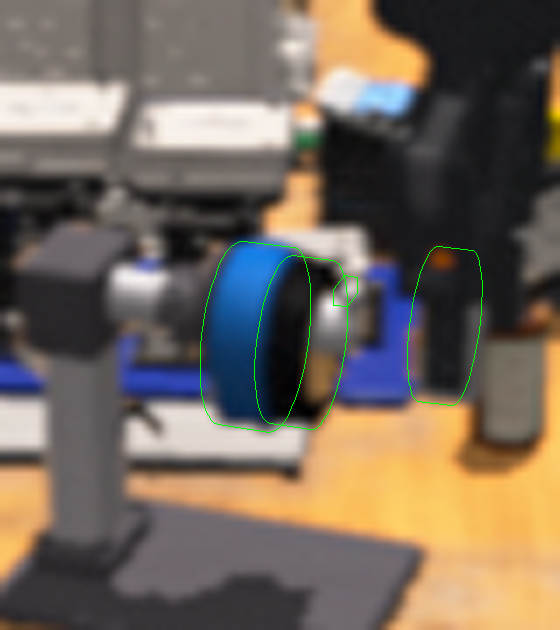

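The picture shows the blue and black rolls hanging side by side on the bar (crop 213–337) with the lip free at about (365,300), and amber held level in line with the bar. Pads are set forward of the roll as planned. Now the insertion.

apply_moves --motion '[[[-0.1,-0.5,-1,0,0,0,40],[7.7,-2.1,0,0,0,0,40],[7.7,-2.1,0,0,0,0,40],[7.7,-2.1,0,0,0,0,40],[7.7,-2.1,0,0,0,0,40]]]' --force 70

```text
time: 24.48
ee_pos: [0.4936, 0.0732, 0.0794]
tool_rot: [3.115, -0.409, 0.0]
force: [0.0, -0.3, -0.6]
width: 0.61
grasp_force: 72.9
```

apply_moves --motion '[[[1.9,-0.5,0,0,0,0,40],[1.9,-0.5,0,0,0,0,40],[0,0,0,0,0,0,40]]]'

```text
time: 24.85
ee_pos: [0.4965, 0.0724, 0.0794]
tool_rot: [3.115, -0.409, -0.0]
force: [0.6, 0.2, 0.1]
width: 0.608
grasp_force: 72.9
```

```bash
python3 -c "
from h import *
rel()"
```

```text
t 24.85 tcp [496.5  72.4  79.4] yaw -14.97 tilt [-0. -0. -1.] F [0.6 0.2 0.1] w 51.9 g 72.9 q6 1.84
along -47.6 lat -0.9 zc 120.8 Fu 0.5 Fn 0.35 Fz 0.08 M [0.   0.02 0.01]
```

apply_moves --motion '[[[1,-0.2,0,0,0,0,40],[1,-0.3,0,0,0,0,40],[0,0,0,0,0,0,40]]]'

```text
time: 25.22
ee_pos: [0.4986, 0.0719, 0.0795]
tool_rot: [3.115, -0.409, 0.0]
force: [0.1, 0.3, -1.0]
width: 0.607
grasp_force: 72.9
```

apply_moves --motion '[[[1,-0.2,0,0,0,0,40],[1,-0.3,0,0,0,0,40],[0,0,0,0,0,0,40]]]'

```text
time: 25.6
ee_pos: [0.4995, 0.0717, 0.0793]
tool_rot: [-3.115, 0.409, 0.004]
force: [-3.3, 0.4, 1.1]
width: 0.609
grasp_force: 73.2
```

```bash
python3 -c "
from h import *
rel()"
```

```text
t 25.6 tcp [499.5  71.7  79.3] yaw -14.97 tilt [-0.002  0.    -1.   ] F [-3.3  0.4  1.1] w 52.0 g 73.2 q6 1.84
along -44.5 lat -0.9 zc 120.7 Fu -3.29 Fn -0.46 Fz 1.06 M [ 0.23  0.5  -0.06]
```

apply_moves --motion '[[[1,-0.2,0,0,0,0,40],[1,-0.3,0,0,0,0,40],[0,0,0,0,0,0,40]]]'

```text
time: 25.98
ee_pos: [0.4997, 0.0716, 0.0792]
tool_rot: [-3.114, 0.409, 0.009]
force: [-7.9, 2.7, 4.0]
width: 0.606
grasp_force: 73.6
```

apply_moves --motion '[[[1,-0.2,0,0,0,0,40],[0,0,0,0,0,0,40]]]'

```text
time: 26.22
ee_pos: [0.5003, 0.0714, 0.0792]
tool_rot: [-3.115, 0.41, 0.01]
force: [-8.2, 2.0, 4.8]
width: 0.605
grasp_force: 73.6
```

```bash
python3 -c "
from h import *
rel()"
```

```text
t 26.23 tcp [500.3  71.4  79.2] yaw -14.98 tilt [-0.006  0.001 -1.   ] F [-8.2  2.   4.8] w 51.7 g 73.6 q6 1.83
along -43.6 lat -0.9 zc 120.6 Fu -8.41 Fn -0.2 Fz 4.8 M [ 0.37  1.12 -0.01]
```

Force rises too stiffly for the spring (8 N after about 1 mm). Before pressing on I'll check by colour code how far the blue roll has actually moved.

Run:
```python
from h import *
rel()
s=r.snapshot("side")[:,:,::-1]
a,b,c,d,k=215,130,295,220,7
now=cv2.resize(s[b:d,a:c],None,fx=k,fy=k,interpolation=cv2.INTER_CUBIC);old=cv2.imread("pics/a1.png")
cv2.imwrite("pics/now.png",now)
def ext(m,rows):
    out=[]
    for q in rows:
        x=np.flatnonzero(m[q,180:420])+180
        out.append((q,int(x.min()),int(x.max())) if len(x) else (q,))
    return out
for n,im in(("old",old),("now",now)):
    i=im.astype(int);bl=(i[:,:,0]>i[:,:,2]+35)&(i[:,:,0]>i[:,:,1]+10);bl[:, :195]=0
    org=(i[:,:,2]>i[:,:,0]+70)&(i[:,:,2]>i[:,:,1]+30)
    print(n,"blue",ext(bl,range(240,430,20)))
    ys,xs=np.nonzero(org[230:430,200:480]);print(" orange",len(xs),(xs.min()+200,xs.max()+200,ys.min()+230,ys.max()+230) if len(xs) else "")
    print("gray row 290:",im[290,100:480:12].mean(1).round().astype(int).tolist())
    print("gray row 330:",im[330,100:480:12].mean(1).round().astype(int).tolist())
```

```text
t 26.23 tcp [500.3  71.4  79.2] yaw -14.98 tilt [-0.006  0.001 -1.   ] F [-8.2  2.   4.8] w 51.7 g 73.6 q6 1.83
along -43.6 lat -0.9 zc 120.6 Fu -8.41 Fn -0.2 Fz 4.8 M [ 0.37  1.12 -0.01]
old blue [(240, 235, 276), (260, 223, 296), (280, 214, 401), (300, 209, 418), (320, 207, 417), (340, 206, 407), (360, 207, 406), (380, 195, 413), (400, 218, 403), (420,)]
 orange 4390 (np.int64(269), np.int64(475), np.int64(230), np.int64(429))
gray row 290: [43, 123, 173, 185, 194, 144, 86, 99, 81, 59, 91, 110, 117, 121, 92, 37, 32, 34, 28, 71, 125, 200, 109, 59, 77, 45, 28, 29, 31, 31, 24, 28]
gray row 330: [35, 41, 86, 98, 97, 95, 62, 42, 38, 50, 68, 71, 75, 71, 36, 13, 13, 30, 101, 137, 129, 111, 86, 47, 88, 105, 113, 58, 28, 29, 32, 73]
now blue [(240, 231, 273), (260, 218, 282), (280, 210, 411), (300, 205, 267), (320, 200, 407), (340, 200, 410), (360, 205, 409), (380, 195, 409), (400, 210, 403), (420,)]
 orange 13490 (np.int64(311), np.int64(479), np.int64(230), np.int64(429))
gray row 290: [43, 123, 173, 184, 194, 144, 85, 99, 81, 74, 102, 108, 89, 69, 42, 22, 23, 34, 29, 25, 24, 39, 54, 36, 26, 20, 76, 180, 182, 186, 183, 174]
gray row 330: [36, 40, 85, 97, 97, 95, 62, 42, 43, 63, 63, 59, 61, 42, 13, 10, 23, 60, 40, 27, 26, 59, 85, 61, 87, 98, 144, 185, 188, 190, 181, 113]
```

The blue roll has moved back about 2 mm. The extra force fits friction: Fz of +4.8 N means I'm pressing the pack down on the bar as the arm flexes. I'll relieve that with a small upward bias.

apply_moves --motion '[[[0,0,1,0,0,0,40],[0,0,0,0,0,0,40]]]'

```text
time: 26.52
ee_pos: [0.5022, 0.0709, 0.0798]
tool_rot: [3.115, -0.409, -0.004]
force: [-4.1, 1.2, -2.1]
width: 0.608
grasp_force: 73.4
```

```bash
python3 -c "
from h import *
rel()"
```

```text
t 26.52 tcp [502.2  70.9  79.8] yaw -14.97 tilt [-0.003  0.    -1.   ] F [-4.1  1.2 -2.1] w 52.0 g 73.4 q6 1.83
along -41.6 lat -0.9 zc 121.2 Fu -4.3 Fn 0.11 Fz -2.1 M [ 0.15  0.7  -0.05]
```

That freed it (along −41.6 at 4.3 N, as the spring predicts). Continuing with slight lift.

apply_moves --motion '[[[1,-0.2,0.3,0,0,0,40],[0.5,-0.1,0.2,0,0,0,40],[0,0,0,0,0,0,40]]]'

```text
time: 26.9
ee_pos: [0.5044, 0.0703, 0.0806]
tool_rot: [3.114, -0.409, -0.003]
force: [-4.7, 2.1, -2.6]
width: 0.606
grasp_force: 73.5
```

```bash
python3 -c "
from h import *
rel()"
```

```text
t 26.9 tcp [504.4  70.3  80.6] yaw -14.98 tilt [-0.002 -0.    -1.   ] F [-4.7  2.1 -2.6] w 51.8 g 73.5 q6 1.83
along -39.4 lat -0.9 zc 122.0 Fu -5.05 Fn 0.8 Fz -2.61 M [ 0.16  0.85 -0.08]
```

apply_moves --motion '[[[0,0,-2,0,0,0,40],[0,0,-2,0,0,0,40],[0,0,-2,0,0,0,40],[0,0,0,0,0,0,40]]]'

```text
time: 27.4
ee_pos: [0.5047, 0.0705, 0.0752]
tool_rot: [3.115, -0.41, -0.001]
force: [-5.2, 1.6, 1.9]
width: 0.609
grasp_force: 74.0
```

```bash
python3 -c "
from h import *
rel()"
```

```text
t 27.4 tcp [504.7  70.5  75.2] yaw -14.98 tilt [-0.001  0.    -1.   ] F [-5.2  1.6  1.9] w 52.0 g 74.0 q6 1.83
along -39.2 lat -0.7 zc 116.6 Fu -5.41 Fn 0.16 Fz 1.94 M [ 0.19  0.86 -0.16]
```

apply_moves --motion '[[[0,0,-2,0,0,0,40],[0,0,-2,0,0,0,40],[0,0,0,0,0,0,40]]]'

```text
time: 27.78
ee_pos: [0.5047, 0.0705, 0.0713]
tool_rot: [-3.115, 0.41, 0.001]
force: [-6.1, 1.6, 0.4]
width: 0.611
grasp_force: 74.0
```

```bash
python3 -c "
from h import *
rel()"
```

```text
t 27.77 tcp [504.7  70.5  71.3] yaw -14.98 tilt [-0.001  0.    -1.   ] F [-6.1  1.6  0.4] w 52.2 g 74.0 q6 1.83
along -39.2 lat -0.7 zc 112.7 Fu -6.29 Fn 0.01 Fz 0.44 M [ 0.15  0.89 -0.08]
```

Below lip-top height with hardly any vertical force, so amber is going down behind the lip.

apply_moves --motion '[[[0,0,-2,0,0,0,40],[0,0,-1.5,0,0,0,40],[0,0,0,0,0,0,40]]]'

```text
time: 28.15
ee_pos: [0.5048, 0.0705, 0.0678]
tool_rot: [3.115, -0.409, -0.001]
force: [-6.0, 1.7, 1.9]
width: 0.611
grasp_force: 74.0
```

apply_moves --motion '[[[0,0,-0.8,0,0,0,40],[0,0,0,0,0,0,40]]]'

```text
time: 28.4
ee_pos: [0.5048, 0.0705, 0.0671]
tool_rot: [3.115, -0.41, -0.001]
force: [-5.8, 1.6, 1.6]
width: 0.609
grasp_force: 74.1
```

```bash
python3 -c "
from h import *
rel()"
```

```text
t 28.4 tcp [504.8  70.5  67.1] yaw -14.98 tilt [-0.001  0.    -1.   ] F [-5.8  1.6  1.6] w 52.0 g 74.1 q6 1.83
along -39.1 lat -0.7 zc 108.5 Fu -6.01 Fn 0.05 Fz 1.6 M [ 0.2   0.89 -0.11]
```

apply_moves --motion '[[[0,0,-0.5,0,0,0,40],[-1,0.2,0,0,0,0,40],[-1,0.3,0,0,0,0,40],[0,0,0,0,0,0,40]]]'

```text
time: 28.9
ee_pos: [0.5044, 0.0707, 0.0668]
tool_rot: [3.115, -0.409, 0.004]
force: [-3.1, 1.1, 3.4]
width: 0.606
grasp_force: 74.0
```

```bash
python3 -c "
from h import *
rel()"
```

```text
t 28.9 tcp [504.4  70.7  66.8] yaw -14.96 tilt [ 0.003 -0.    -1.   ] F [-3.1  1.1  3.4] w 51.8 g 74.0 q6 1.84
along -39.5 lat -0.5 zc 108.2 Fu -3.32 Fn 0.25 Fz 3.38 M [-0.01  0.42 -0.12]
```

apply_moves --motion '[[[-1,0.2,0.2,0,0,0,40],[0,0,0,0,0,0,40],[0,0,0,0,0,0,56],[0,0,0,0,0,0,62],[0,0,0,0,0,0,75]]]' --force 20

```text
time: 29.52
ee_pos: [0.5021, 0.0711, 0.0663]
tool_rot: [3.115, -0.409, -0.0]
force: [-0.6, -0.7, 0.4]
width: 0.88
grasp_force: 0.0
```

apply_moves --motion '[[[0,0,0,0,0,0,85],[0,0,15,0,0,0,85],[0,0,30,0,0,0,85],[-5,0,40,0,0,0,85],[-60,0,10,0,0,0,85]]]'

```text
time: 30.15
ee_pos: [0.4426, 0.0709, 0.1653]
tool_rot: [-3.113, 0.41, -0.016]
force: [-1.2, 0.4, -0.5]
width: 0.991
grasp_force: 0.0
```

apply_moves --motion '[[[-20,-58,0,0,0,0,85],[0,-60,0,0,0,0,85],[0,-60,0,0,0,0,85],[0,-60,0,0,0,0,85],[0,0,0,0,0,0,85]]]'

```text
time: 30.78
ee_pos: [0.4177, -0.1713, 0.1625]
tool_rot: [3.111, -0.418, 0.004]
force: [0.9, 0.6, 0.1]
width: 0.992
grasp_force: 0.0
```

Run:
```python
from h import *
rel()
s=r.snapshot("side")[:,:,::-1];t=r.snapshot("top")[:,:,::-1]
def bbox(m,x0,y0):
    n,l,st,c=cv2.connectedComponentsWithStats(m.astype(np.uint8))
    return [(int(q[0]+x0),int(q[1]+y0),int(q[2]),int(q[3]),int(q[4])) for q in st[1:] if q[4]>8]
for n,im,(a,b,c,d) in(("side",s,(235,155,280,200)),("top",t,(270,140,310,200))):
    i=im[b:d,a:c].astype(int);B,G,Rr=i[...,0],i[...,1],i[...,2]
    print(n,"blue",bbox((B>Rr+35)&(B>G+10),a,b),"orange",bbox((Rr>B+90)&(Rr>G+50),a,b),"black",bbox(i.max(2)<45,a,b))
# predicted bbox when hung, pack front at lip rear
w=np.radians(-15)
for f in(-37,-39,-41):
    for nm,rad,x0,x1 in(("amber",27,f,f+12),("black",30,f+12,f+27),("blue",33,f+27,f+46)):
        P=place(cyl(rad,x0,x1,-9),.5427,.061,.12,w)
        print(f,nm,[np.r_[proj(n,P).min(0),np.ptp(proj(n,P),axis=0)].round(1).tolist() for n in("side","top")])
# render dumps of rows across the rolls in top view
```

```text
t 30.77 tcp [ 417.7 -171.3  162.5] yaw -15.32 tilt [ 0.002 -0.003 -1.   ] F [0.9 0.6 0.1] w 84.7 g 0.0 q6 1.3
along -60.6 lat -256.7 zc 203.9 Fu 0.68 Fn 0.81 Fz 0.11 M [0.07 0.02 0.02]
side blue [(235, 163, 20, 27, 259), (266, 168, 9, 20, 125)] orange [(253, 155, 7, 8, 35), (235, 163, 45, 37, 245), (257, 167, 9, 19, 88)] black [(262, 155, 16, 11, 147), (236, 158, 18, 10, 72), (250, 167, 10, 23, 117)]
top blue [(281, 165, 25, 13, 189)] orange [(274, 140, 17, 7, 75), (304, 164, 6, 22, 73), (280, 179, 21, 9, 96), (270, 195, 11, 5, 40)] black []
-37 amber [[254.8, 167.7, 11.3, 22.3], [277.8, 176.8, 21.9, 10.9]]
-37 black [[248.6, 165.8, 13.4, 24.8], [277.8, 170.7, 24.5, 12.9]]
-37 blue [[240.8, 163.7, 15.9, 27.2], [278.1, 163.1, 27.1, 15.3]]
-39 amber [[255.6, 167.8, 11.2, 22.3], [277.6, 177.5, 21.9, 10.9]]
-39 black [[249.4, 165.8, 13.3, 24.8], [277.6, 171.4, 24.5, 12.9]]
-39 blue [[241.5, 163.8, 15.9, 27.3], [277.9, 163.8, 27.1, 15.3]]
-41 amber [[256.4, 167.9, 11.2, 22.3], [277.4, 178.3, 21.9, 10.9]]
-41 black [[250.1, 165.9, 13.3, 24.8], [277.4, 172.2, 24.5, 12.8]]
-41 blue [[242.3, 163.8, 15.9, 27.3], [277.7, 164.6, 27.1, 15.2]]
```

The rolls are in the right order at hung height: amber top edge at side row 167 (167.8 predicted), with its front at the lip's rear face. The arm is clear, so I'm handing in.

```bash
python3 -c "
from rig import r
print(r.job_done())"
```

```text
the job is handed in; nothing more can be done
None
```

I hung the blue, black and amber rolls on the bar in that order, with amber lowered behind the lip against the spring, and handed the job in at about 31 s; `job_done()` returned no verdict. The largest push along the bar was about 8.4 N (9.7 N vertically, against a 16 N limit), and my final check was by image code, not by eye.

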